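Flip the batch marker's round paddle

ROBOT

A 6-joint arm with a two-finger parallel gripper is mounted at the origin on a cart in front of the work surface, level with it; the furniture and walls round the work are solid. World frame = base frame: x ahead of the robot, y to its left, z up, the work surface at z = 0. Lengths are in m, angles in rad, forces in N, time in s.
With the tool pointing down it reaches from about 0.25 to 0.725 m from the base axis. Payload 9.7 kg.
Tool frame: the origin (TCP) lies midway between the tips of the shut fingers; the grasp point (between the pads) lies 19 mm behind it; z points along the fingers, y is the direction in which the jaws open and shut (so a half turn about z gives the same grasp; the last joint's range is limited). The gripper opens to 85 mm and grips with 20 to 120 N. Pads are 22 mm wide; open, the fingers measure 114 mm over their backs; the gripper's body (76 mm by 85 mm) begins 54 mm behind the grasp point. The pads swing forward as they close: fully open they stand 13 mm farther back than shut.
Start: joints at [1.212, 0.087, 0.176, 1.66, 0, 1.571], TCP at [0.193, 0.515, 0.231] pointing down, gripper open.
Joint ranges: [-3.13, 3.13], [-0.85, 1.81], [-1.15, 1.24], [-2.2, 2.28], [-1.44, 1.52], [-3.14, 3.14]. Speed limits (rad/s): [2.22, 2.22, 2.57, 3.14, 3.14, 3.14].

INTERFACE

Orientations are given as a unit quaternion [w, x, y, z].
In Python, from workcell import robot gives the robot as it stands.
- The arm moves only by the tool drive_tool, never from a script. Its argument "commands" is a list of rows, each a list of 3 entries, a list of its own where there are three numbers: the shift along the tool's x, y, z in mm, then the turn, a rotation vector about the tool's x, y, z in rad, then the finger opening in mm, from 0 to 85.4. A call has 1 to 12 rows; each row is the pose to reach, as a shift and turn from the pose commanded when the call began, along the tool's axes at that moment; what a row does not reach only later rows make up. A row lasts 1/12 s, in which the tool goes at most 41.7 mm and 7.16 degrees, less where a joint would pass 70% of its speed; a pose out of reach is approached as far as the arm can. A call with a gripper value outside its range is refused whole. The fingers move at their own pace and stop on an object; "force" is the grip in N (left out, the last holds). Time passes only in rows, so rows that repeat a pose let the fingers close. It gives the time, the measured TCP pose, the force and the opening at its end, in the units of the state.
- robot.state(): the state, without advancing time (a new reading comes with each control period).
- robot.read_camera(name): name is "scene" or "side" or "wrist"; returns a dict with "pixels" (480x640x3 uint8, blue, green, red), "fx", "fy", "cx", "cy" (pixels), "rvec" (rotation vector, rad) and "tvec" (3), from world to camera coordinates, as OpenCV has them; the wrist camera has in their place "T_tool_cam" (4x4, takes a point from camera to tool coordinates, whose origin is the TCP and whose axes are the flange's). Camera axes: x right, y down, z forward; pixel columns grow to the right and rows downward; lengths in m; the calibration is good to about 2 mm. A picture is of the moment at which its call begins: read the wrist's pose just before it. There is no depth.
- robot.job_done(): hands the job in, once; it reports no verdict.
The state is a dict: "clock": time; "qpos": joint angles; "dq": joint speeds; "joint_efforts": joint torques, N m; "ee_pos": TCP position; "ee_rot": TCP orientation; "contact_force": force on the tool from outside, world axes, zero at the start; "torque": the same for the moment, N m; "width": opening from 0.0 (shut) to 1.0 (fully open).
Only numpy, scipy, OpenCV 4.12 (cv2) and the standard library are available. Lean on these libraries where they do the work, as an engineer would, in place of code of your own. Each camera call takes 0.05 s, during which the arm holds its last target.

TASK

The batch is checked, so flip the round paddle of its batch marker right over its pivot, until it lies fully down on the other side and shows its other face. Only press and push it gently with the fingertips, never gripping it: its short tail can be pressed down to raise it before it is pushed over and down flat. Do not lift or drag the stand, and leave the marker with the square paddle and the other things on the table as they are.

Things in the scene. Friction and masses are not known exactly. Their poses are not given: they have to be found in the camera images.
- round_stand: Round-paddle batch marker stand, loose, 0.7 to 1 kg. Origin: centre of its underside, z up. Base 84 (x) x 104 (y) x 14 mm high; two upright cheeks (centres at x = -26 and +26 mm, 8 mm thick, 20 mm wide in y, 80 mm high) carry the pivot, a line along the stand's x axis 70 mm above the origin. +y is to the robot's left, turned by the stand's yaw (up to 0.5 rad)
- round_paddle (a joint): round paddle's hinge, rad: 0 = level over the stand's +y side, ring-marked face up; pi/2 = upright; pi = turned over, level over the -y side, bar-marked face up; stops at 0 and pi. Friction (0.035 N m) keeps the 50 g paddle at whatever angle it is left. Starts at 0 to 0.45
- round_tail (a point): end of the round paddle's tail, mid-thickness: a strip 20 mm wide and 5 mm thick that runs from the pivot straight away from the disc to 45 mm from the pivot; pressing it down (about 2 N) raises the disc side
- round_face (a point): centre of the round paddle's disc, mid-thickness, 56 mm from the pivot: grey plate 5 mm thick, a stem 34 mm wide from the pivot, then a disc 64 mm across (far edge 88 mm from the pivot)
- square_face (a point): centre of the square paddle's plate, 56 mm from its pivot: 60 x 60 x 5 mm (far edge 88 mm from the pivot), with a tail like the other. To be left alone
- square_stand: Square-paddle batch marker stand, loose, 0.7 to 1 kg. Origin: centre of its underside, z up. Base 84 (x) x 104 (y) x 14 mm high; two upright cheeks (centres at x = -26 and +26 mm, 8 mm thick, 20 mm wide in y, 80 mm high) carry the pivot, a line along the stand's x axis 70 mm above the origin. +y is to the robot's left, turned by the stand's yaw (up to 0.5 rad). To be left alone
- square_paddle (a joint): square paddle's hinge, rad: 0 = level over the stand's +y side, ring-marked face up; pi/2 = upright; pi = turned over, level over the -y side, bar-marked face up; stops at 0 and pi. Friction (0.035 N m) keeps the 50 g paddle at whatever angle it is left. Starts at 0 to 0.2. To be left alone
- jar_tall: black ink jar with black lid, 64 mm across, 72 mm high, loose bystander behind the markers; origin at the centre of its underside
- jar_small: white ink jar with white lid, 58 mm across, 62 mm high, loose bystander behind the markers; origin at the centre of its underside
- air_gun: red pistol-shaped blow gun lying flat, 101 x 225 x 21 mm, loose bystander to the right; origin at the centre of its underside

How it is judged:
On the way, in this order (a step that is already met when the one before it is completed fails the run):
1. the round paddle is raised well off its rest (value of joint round_paddle above 0.7 rad), for 0.05 s.
2. the round paddle has gone over the top (value of joint round_paddle above 1.75 rad), for 0.05 s.
At the end, for the whole second after the job is handed in: the round paddle lies turned over, within 0.14 rad (8 degrees) of its far stop, at rest; its stand is upright and within 40 mm of where it was; the square paddle is still on its first side (under 0.35 rad); its stand and the jars and blow gun are within 30 mm of where they were (value of joint round_paddle above 3 rad and velocity of joint round_paddle between -0.1 and 0.1 rad/s and value of joint square_paddle below 0.35 rad and angle between each of round_stand, square_stand's own z axis and vertical below 0.05 rad and distance of round_stand from where it was at the start of the episode below 0.04 m and distance of each of square_stand, jar_tall, jar_small, air_gun from where it was at the start of the episode below 0.03 m and linear speed of round_stand below 0.02 m/s); the robot touches nothing.
It fails at once if the round-paddle stand is lifted, tipped or dragged away (height (world z) of round_stand above 0.012 m or angle between round_stand's own z axis and vertical above 0.2 rad or distance of round_stand from where it was at the start of the episode above 0.04 m).
It fails at once if the round paddle is gripped or forced hard (over 35 N) (contact force between the fingers and round_paddle above 35 N).
It fails at once if the square-paddle marker is disturbed (value of joint square_paddle above 0.35 rad or distance of square_stand from where it was at the start of the episode above 0.03 m).
It fails at once if a jar or the blow gun is moved or lifted (distance of any of jar_tall, jar_small, air_gun from where it was at the start of the episode above 0.03 m).
It also fails if it takes over 48 s, if anything falls off the work surface, if the arm or the gripper's body presses on something with over 40 N, if the wrist force passes 120 N, or if a joint passes its speed limit or range.

## Working session

There is one attempt and no reset: what is moved stays moved. The work goes in short steps, Python scripts to look and compute and a tool call to move; the robot and the scene stay as the last step left them, time stands still between calls to the robot, and variables do not carry over. Pictures are saved under pics/ and viewed, and the job is handed in when it is done.

Besides the shell and the picture viewer there is one more tool, called after ">>>" in YAML: its name, and indented under it one key for each argument. drive_tool: Moves the arm, as the interface text tells. Its arguments: {"type":"object","properties":{"commands":{"type":"array","items":{"type":"array"}},"force":{"type":"number"}},"required":["commands"]}

```bash
mkdir -p pics; ls
python3 - <<'E'
from workcell import robot
import cv2,pickle
s=robot.state();print(s)
for n in("scene","side","wrist"):
    d=robot.read_camera(n);cv2.imwrite(f"pics/{n}0.png",d["pixels"]);pickle.dump(d,open(f"pics/{n}0.pkl","wb"))
    print(n,{k:v for k,v in d.items() if k!="pixels"})
E
```

```text
pics
{'clock': 0.0, 'qpos': array([ 1.21199872e+00,  8.74408955e-02,  1.75122440e-01,  1.65979601e+00,
       -1.73692659e-06,  1.57076250e+00]), 'dq': array([-0.00097733, -0.00094684,  0.00058208, -0.00146587,  0.00034125,
       -0.00040732]), 'joint_efforts': array([-7.81910585e-04, -5.20398045e+01,  4.64794779e+01,  1.66427088e-02,
        5.73769921e-05,  2.73042235e-05]), 'ee_pos': array([0.19305041, 0.51475751, 0.23058761]), 'ee_rot': array([-1.16759905e-04,  1.78421376e-01,  9.83953951e-01, -6.48647277e-04]), 'contact_force': array([ 0.5280399 , -0.09270065, -0.13146533]), 'torque': array([0.02432813, 0.00325384, 0.00889567]), 'width': 0.9995589225466454}
scene {'fx': 435.3344014536026, 'fy': 435.3344014536026, 'cx': 321.5894190113759, 'cy': 241.00086014305455, 'rvec': array([ 2.35209842, -0.69421435,  0.26239531]), 'tvec': array([-0.51885607,  0.20603825,  0.87232071])}
side {'fx': 624.1053122229013, 'fy': 624.1053122229013, 'cx': 324.27011818886615, 'cy': 242.92244495616038, 'rvec': array([ 0.38988652, -2.45696239,  1.67412541]), 'tvec': array([0.50989768, 0.18048171, 1.56016688])}
wrist {'fx': 375.16631339887357, 'fy': 375.16631339887357, 'cx': 324.86336318892126, 'cy': 232.32570173962776, 'T_tool_cam': array([[ 8.64222498e-04, -9.47418545e-01, -3.19995866e-01,
         8.26104100e-02],
       [ 9.99999553e-01,  6.96424709e-04,  6.38809592e-04,
         7.22275831e-04],
       [-3.82367026e-04, -3.19996275e-01,  9.47418723e-01,
        -1.42737060e-01],
       [ 0.00000000e+00,  0.00000000e+00,  0.00000000e+00,
         1.00000000e+00]])}
```

View pics/scene0.png

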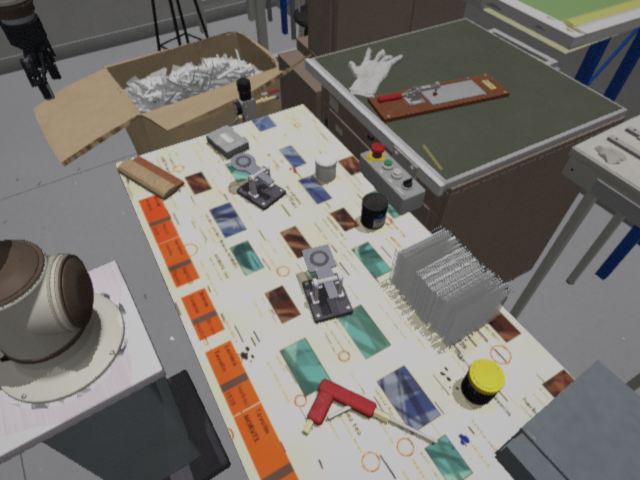

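View pics/side0.png

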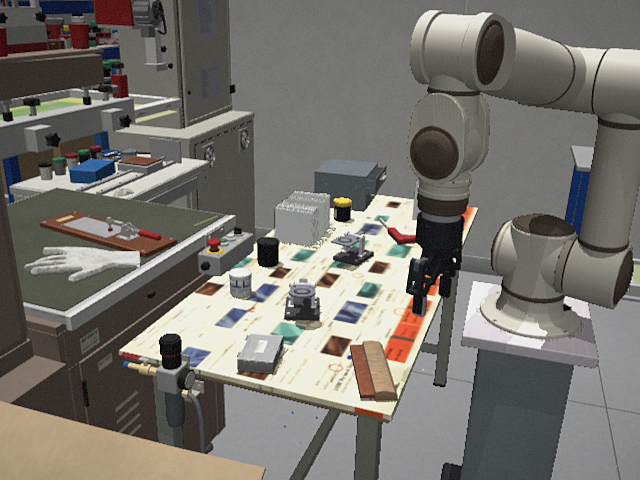

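View pics/wrist0.png

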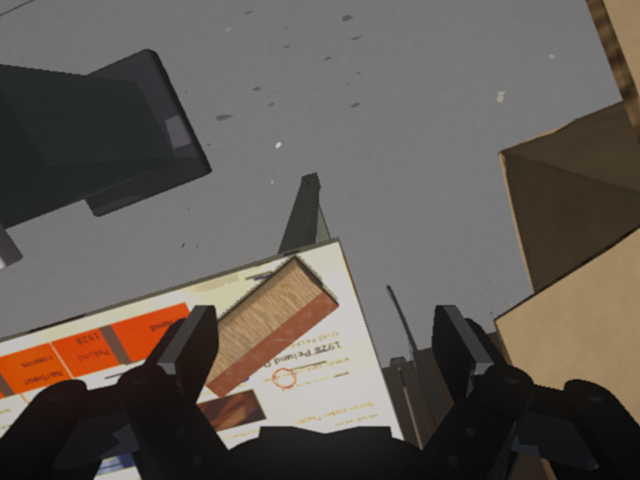

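Scene view: the round marker is at about (260,188), the square one at about (325,290), the jars at (325,168) and (374,210). Zooming in.

```bash
cat > h.py <<'E'
import numpy as np,cv2,pickle
def K(d): return np.array([[d["fx"],0,d["cx"]],[0,d["fy"],d["cy"]],[0,0,1]])
def cam(d): # returns R,t world->cam
    return cv2.Rodrigues(np.array(d["rvec"]))[0],np.array(d["tvec"])
def ray(d,uv,z):
    R,t=cam(d);c=-R.T@t;r=R.T@np.linalg.inv(K(d))@np.array([uv[0],uv[1],1.]);return c+r*(z-c[2])/r[2]
def proj(d,P):
    R,t=cam(d);p=(K(d)@(R@np.atleast_2d(P).T+t[:,None]));return (p[:2]/p[2]).T
def tri(d1,u1,d2,u2):
    P=[K(d)@np.c_[cam(d)] for d in(d1,d2)]
    X=cv2.triangulatePoints(P[0],P[1],np.array(u1,float).reshape(2,1),np.array(u2,float).reshape(2,1));return (X[:3]/X[3]).ravel()
def ld(n): return pickle.load(open(f"pics/{n}.pkl","rb"))
def crop(d,x,y,w,h,s,f):
    cv2.imwrite(f,cv2.resize(d["pixels"][y:y+h,x:x+w],None,fx=s,fy=s,interpolation=cv2.INTER_CUBIC))
E
python3 - <<'E'
from h import *
for n in("scene0","side0"):
    d=ld(n);R,t=cam(d);print(n,-R.T@t)
crop(ld("scene0"),210,135,100,75,8,"pics/sc1.png")
crop(ld("side0"),260,265,80,60,10,"pics/si1.png")
E
```

```text
scene0 [ 0.20892659 -0.62418244  0.79959537]
side0 [0.10385041 1.47745186 0.73009662]
```

View pics/sc1.png

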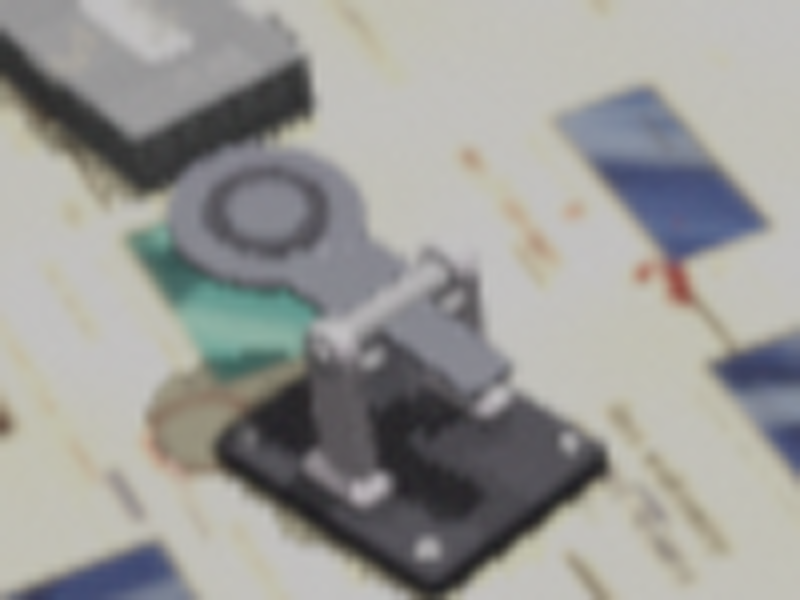

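View pics/si1.png

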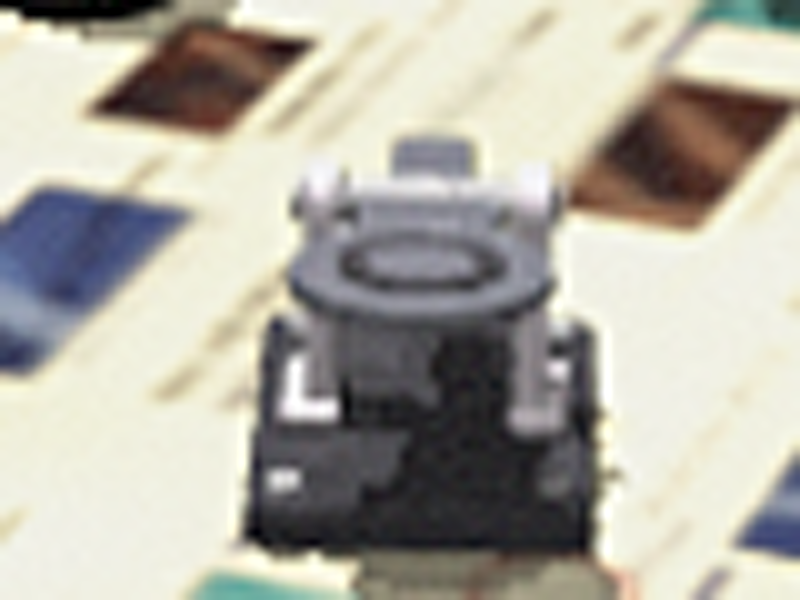

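Run:
```python
from h import *
a=ld("scene0");b=ld("side0")
A=lambda x,y:((x+.5)/8-.5+210,(y+.5)/8-.5+135)
B=lambda x,y:((x+.5)/10-.5+260,(y+.5)/10-.5+265)
c=[ray(a,A(*p),.014) for p in((222,438),(432,578),(607,453))]
print("corners scene",np.round(c,4)); print("centre",(c[0]+c[2])/2)
e=c[2]-c[1];f=c[1]-c[0];print("len",np.linalg.norm(e),np.linalg.norm(f),np.arctan2(e[1],e[0]),np.arctan2(f[1],f[0]))
e=[ray(b,B(*p),.014) for p in((247,530),(597,542))]; print("side corners",np.round(e,4))
print("disc",tri(a,A(265,208),b,B(423,262)))
print("tailend mid top edge",tri(a,A(490,372),b,B(433,140)))
print("rodL",tri(a,A(325,338),b,B(540,185)),"rodR",tri(a,A(437,268),b,B(318,188)))
# others
print("square approx",ray(a,(327,305),.014),"tall",ray(a,(374,222),0),"small",ray(a,(325,176),0))
```

```text
corners scene [[0.488  0.2072 0.014 ]
 [0.5155 0.1122 0.014 ]
 [0.5911 0.1324 0.014 ]]
centre [0.53956062 0.16976812 0.014     ]
len 0.07829798330347132 0.09889760813083305 0.2611325129114681 -1.2889091084636377
side corners [[0.5592 0.2429 0.014 ]
 [0.479  0.2202 0.014 ]]
disc [0.52230568 0.22475323 0.08275368]
tailend mid top edge [0.55157773 0.13114662 0.06871291]
rodL [0.51264415 0.16430336 0.07727531] rodR [0.56282141 0.1802739  0.07435784]
square approx [ 0.49028634 -0.21848809  0.014     ] tall [ 7.28700799e-01 -7.20554109e-02  1.11022302e-16] small [7.20656944e-01 1.39911686e-01 1.11022302e-16]
```

>>> drive_tool:
  commands:
    - [[-484,-256,-29],[0,0,0.934],0]
    - [[-484,-256,-29],[0,0,0.934],0]
    - [[-484,-256,-29],[0,0,0.934],0]
    - [[-484,-256,-29],[0,0,0.934],0]
    - [[-484,-256,-29],[0,0,0.934],0]
    - [[-484,-256,-29],[0,0,0.934],0]
    - [[-484,-256,-29],[0,0,0.934],0]
    - [[-484,-256,-29],[0,0,0.934],0]
    - [[-484,-256,-29],[0,0,0.934],0]
    - [[-484,-256,-29],[0,0,0.934],0]
    - [[-484,-256,-29],[0,0,0.934],0]
    - [[-484,-256,-29],[0,0,0.934],0]
  force: 20

```text
clock: 1.15
ee_pos: [0.5254, 0.1394, 0.2578]
ee_rot: [-0.0, 0.602, 0.798, 0.0]
contact_force: [-0.2, 1.2, -0.7]
width: 0.0
```

>>> drive_tool:
  commands:
    - [[-41,20,0],[0,0,0],0]
    - [[-41,20,0],[0,0,0],0]
    - [[-41,20,0],[0,0,0],0]
    - [[-41,20,0],[0,0,0],0]

```text
clock: 1.48
ee_pos: [0.5547, 0.1074, 0.2573]
ee_rot: [-0.001, 0.603, 0.798, -0.0]
contact_force: [-0.4, 1.3, -0.1]
width: 0.001
```

```bash
cat >> h.py <<'E'
def wcam(s,d):
    from scipy.spatial.transform import Rotation as Ro
    q=s["ee_rot"];T=np.eye(4);T[:3,:3]=Ro.from_quat([q[1],q[2],q[3],q[0]]).as_matrix();T[:3,3]=s["ee_pos"]
    W=np.linalg.inv(T@d["T_tool_cam"]);d=dict(d);d["rvec"]=cv2.Rodrigues(W[:3,:3])[0];d["tvec"]=W[:3,3];return d
def snap(n,name):
    from workcell import robot
    s=robot.state();d=robot.read_camera(n)
    if n=="wrist": d=wcam(s,d)
    cv2.imwrite(f"pics/{name}.png",d["pixels"]);pickle.dump(d,open(f"pics/{name}.pkl","wb"));return s,d
E
python3 - <<'E'
from h import *
s,d=snap("wrist","w1");print(s["ee_pos"],s["ee_rot"],s["qpos"],s["clock"],s["contact_force"])
E
```

```text
[0.55465289 0.10743647 0.25727594] [-5.04943121e-04  6.02692735e-01  7.97973124e-01 -3.26369376e-04] [1.91172514e-01 1.36722937e-01 2.81156574e-01 1.71639070e+00
 3.14056075e-04 1.48491519e+00] 1.4833 [-0.35857321  1.25564671 -0.08086227]
```

View pics/w1.png

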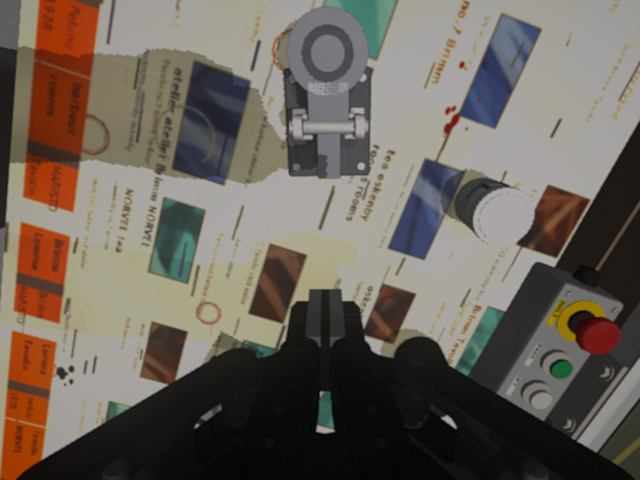

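Wrist view: ring disc at (328,51), pivot rod around (328,127), tail end about (329,178), stand nearly square with the image. Zooming to measure.

Run:
```python
from h import *
crop(ld("w1"),265,0,133,190,3,"pics/w1z.png")
```

```text
(no output)
```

View pics/w1z.png

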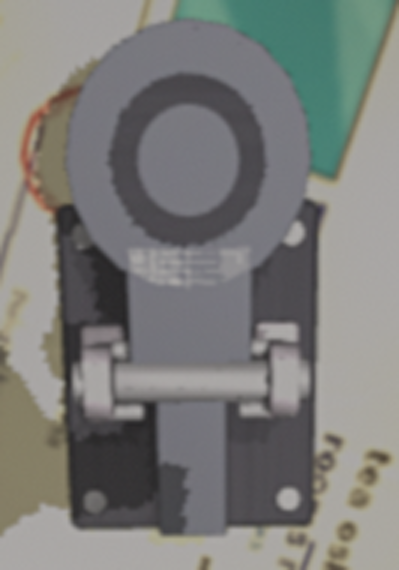

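Run:
```python
from h import *
d=ld("w1");A=lambda x,y:((x+.5)/3-.5+265,(y+.5)/3-.5)
c=[ray(d,A(*p),.014) for p in((72,518),(314,518),(322,205),(57,205))]
print(np.round(c,4),"len",[round(np.linalg.norm(c[i]-c[i-3]),4) for i in range(4)])
print("centre",np.mean(c,0)); e=c[1]-c[0]+c[2]-c[3];print("yaw",np.arctan2(e[1],e[0]))
r=[ray(d,A(*p),.070) for p in((75,380),(308,380))];print("rod",r,np.mean(r,0),np.linalg.norm(r[1]-r[0]),np.arctan2(*(r[1]-r[0])[1::-1]))
o=np.mean(c,0)[:2];yaw=np.arctan2(e[1],e[0]);ux=np.array([np.cos(yaw),np.sin(yaw)]);uy=np.array([-ux[1],ux[0]])
R,t=cam(d);C=-R.T@t;print("cam in stand",(C[:2]-o)@ux,(C[:2]-o)@uy,C[2])
for z in(.07,.08,.09): 
  P=ray(d,A(187,160),z)[:2]-o; Q=ray(d,A(192,534),.14-z)[:2]-o; print(z,"disc",P@ux,P@uy,np.arctan2(z-.07,P@uy),"tail",Q@ux,Q@uy)
```

```text
[[0.514  0.1148 0.014 ]
 [0.5939 0.1376 0.014 ]
 [0.5656 0.2323 0.014 ]
 [0.4852 0.2094 0.014 ]] len [np.float64(0.0831), np.float64(0.0988), np.float64(0.0836), np.float64(0.0989)]
centre [0.53968202 0.1735114  0.014     ]
yaw 0.2779299932954451
rod [array([0.50788165, 0.16340496, 0.07      ]), array([0.57118726, 0.18146717, 0.07      ])] [0.53953445 0.17243607 0.07      ] 0.0658319430525736 0.2779329290387547
cam in stand -0.003422389990320556 0.015307634879032386 0.4000459405922583
0.07 disc -0.001809419718220089 0.05550260476580483 0.0 tail -0.0001536765373373085 -0.0447575788911457
0.08 disc -0.0018582908017185512 0.05428474491833501 0.1821714919745678 tail -5.46384020061845e-05 -0.046577483528130285
0.09 disc -0.0019071618852169094 0.053066885070865155 0.36042038376771585 tail 4.4399733324831936e-05 -0.048397388165114845
```

>>> drive_tool:
  commands:
    - [[24,4,30],[0,0,0],0]
    - [[24,4,65],[0,0,0],0]
    - [[24,4,100],[0,0,0],0]
    - [[24,4,130],[0,0,0],0]
    - [[24,4,150],[0,0,0],0]
    - [[24,4,165],[0,0,0],0]
    - [[24,4,167],[0,0,0],0]
    - [[24,4,167],[0,0,0],0]

```text
clock: 2.2
ee_pos: [0.551, 0.1327, 0.0905]
ee_rot: [-0.0, 0.602, 0.799, -0.0]
contact_force: [-0.3, -0.3, 0.7]
width: -0.0
```

```bash
cat >> h.py <<'E'
def stand(P):
    o=np.array([.5396,.173]);u=np.array([.9616,.2744]);v=np.array([-.2744,.9616]);P=np.array(P);return np.round(1000*np.array([(P[:2]-o)@u,(P[:2]-o)@v,P[2]]),1)
E
python3 - <<'E'
from h import *
s,d=snap("wrist","w2");print(stand(s["ee_pos"]),s["ee_rot"],s["contact_force"])
s,d=snap("side","si2");crop(d,250,235,100,75,8,"pics/si2z.png")
E
```

```text
[ -0.1 -41.9  90.5] [-3.93595613e-04  6.01572733e-01  7.98817836e-01 -3.96091391e-04] [-0.28089714 -0.25330963  0.7071365 ]
```

View pics/w2.png

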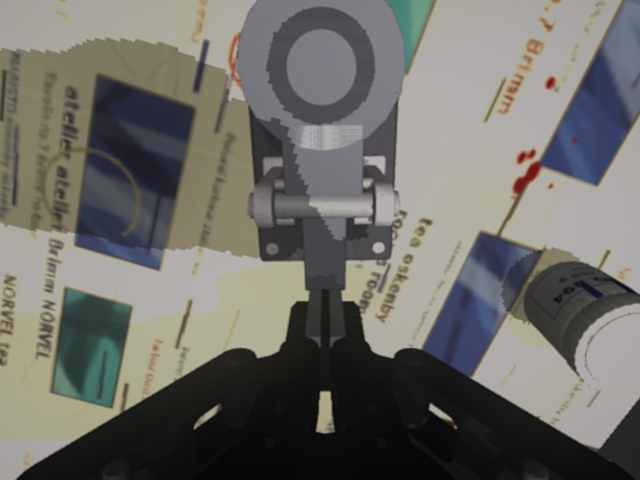

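View pics/si2z.png

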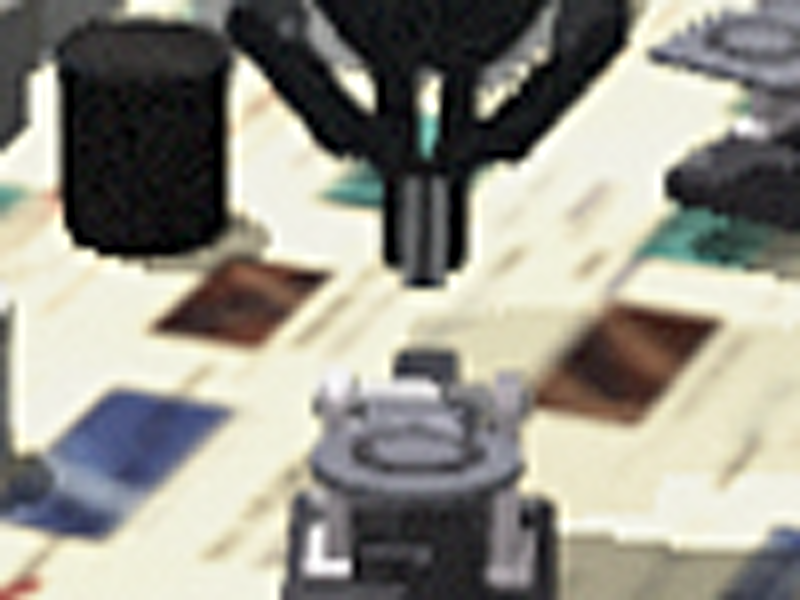

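>>> drive_tool:
  commands:
    - [[0,0,4],[0,0,0],0]
    - [[0,0,8],[0,0,0],0]
    - [[0,0,12],[0,0,0],0]
    - [[0,0,15],[0,0,0],0]
    - [[1,0,18],[0,0,0],0]
    - [[2,0,20],[0,0,0],0]
    - [[2,0,22],[0,0,0],0]
    - [[3,0,24],[0,0,0],0]
    - [[3,0,26],[0,0,0],0]
    - [[4,0,28],[0,0,0],0]

```text
clock: 3.13
ee_pos: [0.5512, 0.1353, 0.0628]
ee_rot: [0.0, 0.602, 0.798, 0.0]
contact_force: [-0.6, -2.1, 1.9]
width: 0.003
```

Run:
```python
from h import *
s,d=snap("wrist","w3");print(stand(s["ee_pos"]),s["contact_force"],s["clock"])
```

```text
[  0.8 -39.4  62.8] [-0.59190099 -2.14282432  1.88562029] 3.1333
```

View pics/w3.png

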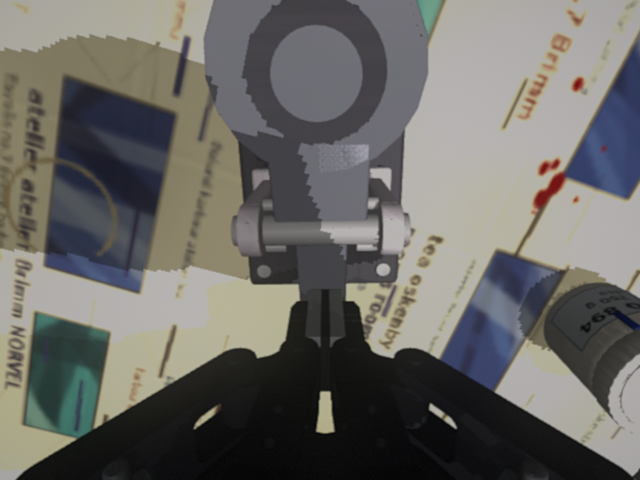

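The tail is being pressed with a force of a couple of N and the disc is rising; the stand has not moved. Continuing along the arc.

>>> drive_tool:
  commands:
    - [[0,0,2],[0,0,0],0]
    - [[1,0,4],[0,0,0],0]
    - [[2,0,6],[0,0,0],0]
    - [[3,0,8],[0,0,0],0]
    - [[4,0,10],[0,0,0],0]
    - [[5,0,12],[0,0,0],0]
    - [[6,0,14],[0,0,0],0]
    - [[7,0,16],[0,0,0],0]
    - [[8,0,18],[0,0,0],0]
    - [[9,0,20],[0,0,0],0]
    - [[10,0,22],[0,0,0],0]
    - [[10,0,22],[0,0,0],0]

```text
clock: 4.18
ee_pos: [0.5481, 0.1452, 0.0402]
ee_rot: [-0.0, 0.602, 0.798, -0.0]
contact_force: [0.7, -0.4, 0.9]
width: 0.005
```

Run:
```python
from h import *
s,d=snap("wrist","w4");print(stand(s["ee_pos"]),s["contact_force"],s["clock"])
s,d=snap("scene","sc4");crop(d,210,105,110,82,7,"pics/sc4z.png")
```

```text
[  0.5 -29.1  40.2] [ 0.69781845 -0.4252053   0.90216661] 4.1833
```

View pics/w4.png

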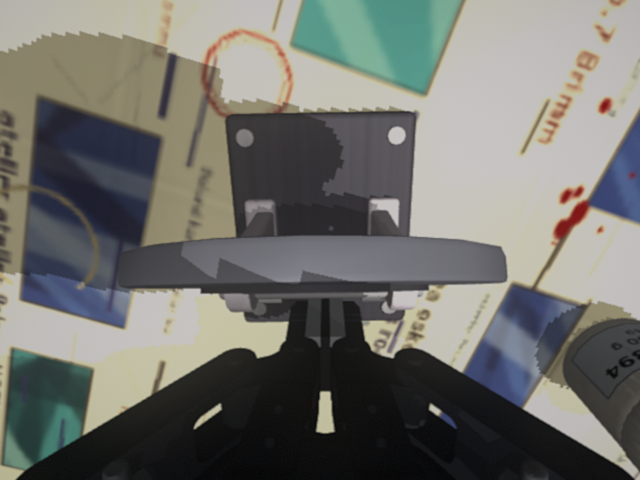

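View pics/sc4z.png

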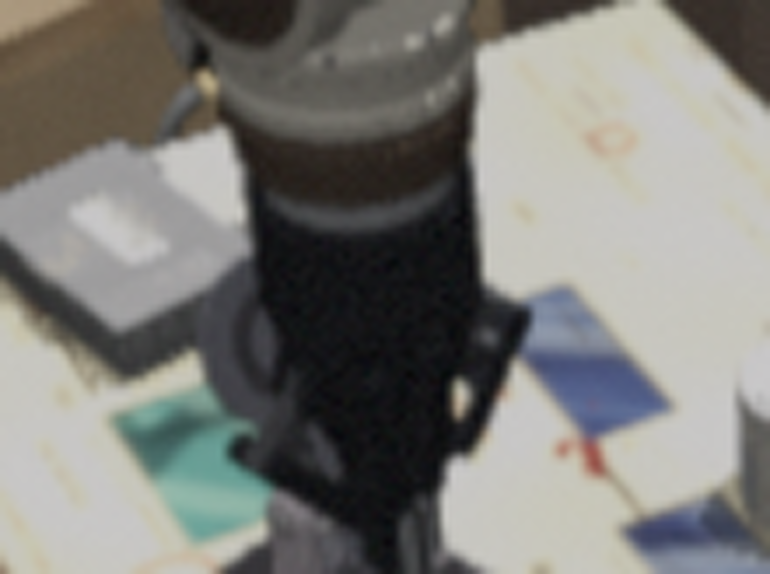

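Disc seen edge-on from the camera, so the paddle stands at about 64°, well above 0.7 rad. Now back off, go over it, and come down on the +y side.

>>> drive_tool:
  commands:
    - [[-7,0,-1],[0,0,0],0]
    - [[-18,0,-5],[0,0,0],0]
    - [[-25,0,-25],[0,0,0],0]
    - [[-25,0,-55],[0,0,0],0]
    - [[-25,0,-85],[0,0,0],0]
    - [[-25,0,-115],[0,0,0],0]
    - [[-25,0,-140],[0,0,0],0]
    - [[-15,0,-155],[0,0,0],0]
    - [[0,0,-160],[0,0,0],0]
    - [[0,0,-160],[0,0,0],0]

```text
clock: 5.12
ee_pos: [0.5489, 0.1457, 0.2032]
ee_rot: [0.001, 0.602, 0.798, 0.001]
contact_force: [-0.3, 0.9, 0.3]
width: -0.001
```

Run:
```python
from h import *
s,d=snap("wrist","w5");print(stand(s["ee_pos"]),s["contact_force"],s["clock"])
s,d=snap("side","si5");crop(d,250,235,100,75,8,"pics/si5z.png")
```

```text
[  1.4 -28.8 203.2] [-0.33964359  0.93526298  0.3283784 ] 5.1167
```

View pics/w5.png

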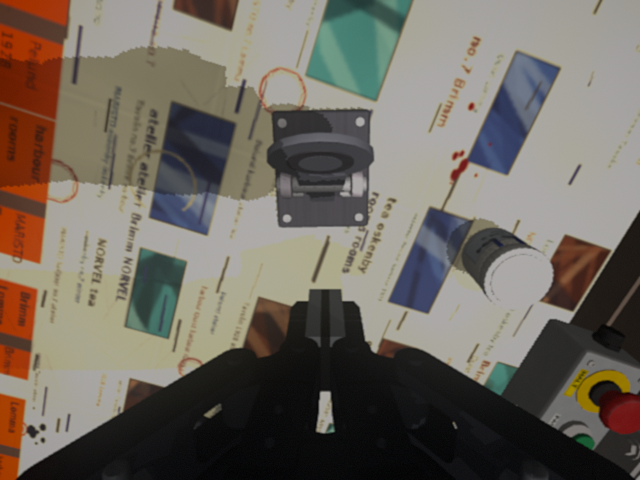

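View pics/si5z.png

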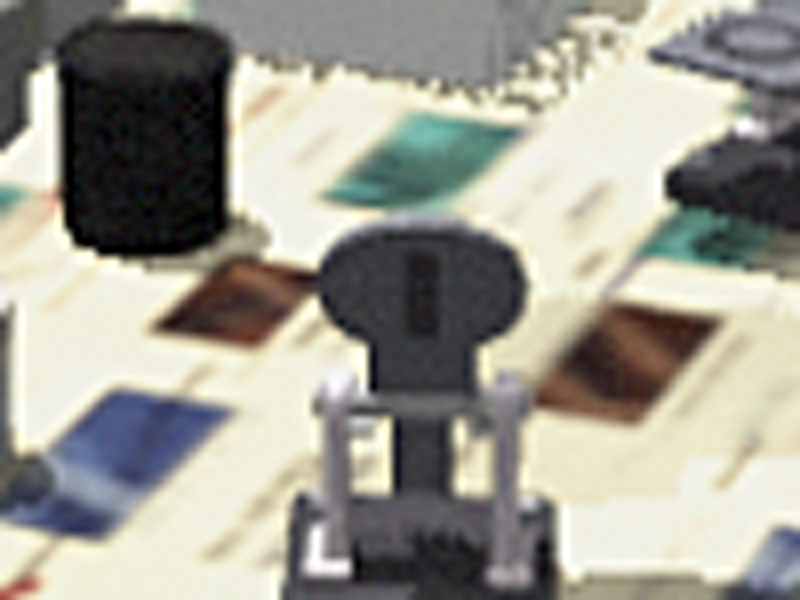

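The paddle stands raised with its bar face toward +y, and nothing else has moved. Now to the +y side and down.

>>> drive_tool:
  commands:
    - [[36,0,0],[0,0,0],0]
    - [[72,0,0],[0,0,0],0]
    - [[105,0,0],[0,0,0],0]
    - [[114,0,0],[0,0,0],0]
    - [[114,0,15],[0,0,0],0]
    - [[114,0,40],[0,0,0],0]
    - [[114,0,70],[0,0,0],0]
    - [[114,0,92],[0,0,0],0]
    - [[114,0,98],[0,0,0],0]
    - [[114,0,98],[0,0,0],0]

```text
clock: 6.05
ee_pos: [0.5162, 0.2533, 0.1005]
ee_rot: [-0.001, 0.603, 0.798, -0.002]
contact_force: [-0.4, 0.8, 0.4]
width: -0.002
```

Run:
```python
from h import *
s,d=snap("scene","sc6");print(stand(s["ee_pos"]),s["contact_force"],s["clock"])
crop(d,210,105,110,82,7,"pics/sc6z.png")
```

```text
[ -0.5  83.6 100.5] [-0.42565451  0.78506518  0.4258752 ] 6.05
```

View pics/sc6z.png

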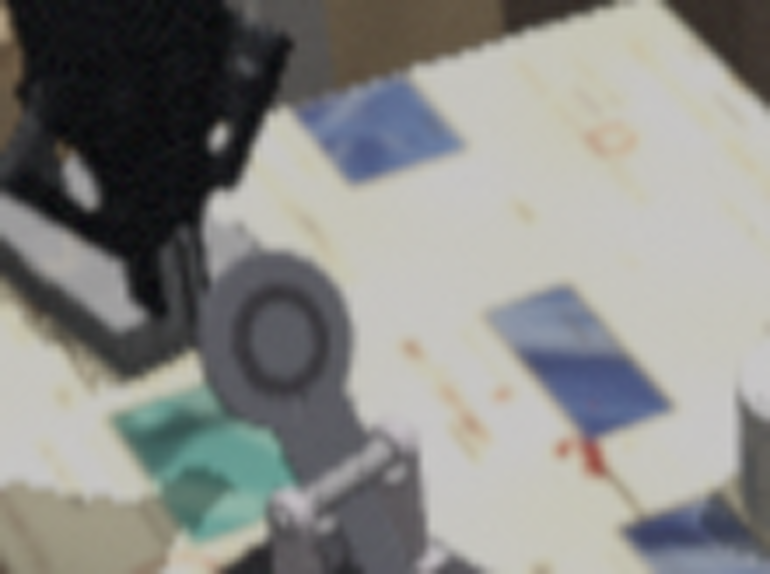

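>>> drive_tool:
  commands:
    - [[-10,0,0],[0,0,0],0]
    - [[-18,0,0],[0,0,0],0]
    - [[-24,0,0],[0,0,0],0]
    - [[-30,0,0],[0,0,0],0]
    - [[-36,0,0],[0,0,0],0]
    - [[-42,0,0],[0,0,0],0]
    - [[-48,0,0],[0,0,0],0]
    - [[-54,0,0],[0,0,0],0]
    - [[-60,0,0],[0,0,0],0]
    - [[-66,0,0],[0,0,0],0]
    - [[-72,0,0],[0,0,0],0]
    - [[-78,0,0],[0,0,0],0]

```text
clock: 7.1
ee_pos: [0.5386, 0.1792, 0.1027]
ee_rot: [-0.0, 0.602, 0.798, 0.0]
contact_force: [-0.5, 0.6, -0.5]
width: 0.002
```

Run:
```python
from h import *
s,d=snap("wrist","w7");print(stand(s["ee_pos"]),s["contact_force"],s["clock"])
```

```text
[  0.7   6.3 102.7] [-0.47846212  0.62941652 -0.46115723] 7.1
```

View pics/w7.png

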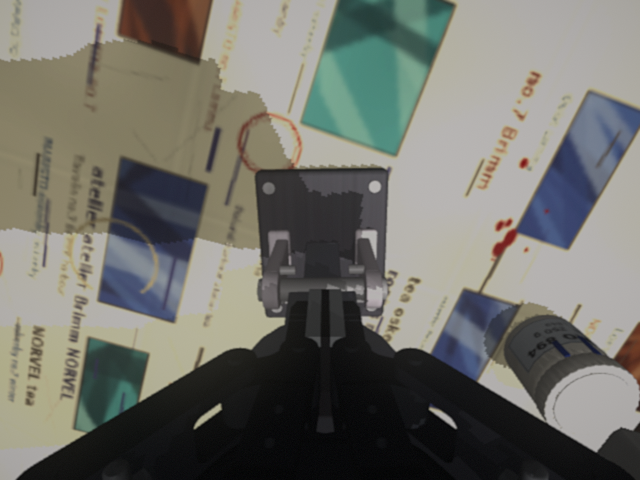

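>>> drive_tool:
  commands:
    - [[-6,0,0],[0,0,0],0]
    - [[-12,0,0],[0,0,0],0]
    - [[-18,0,0],[0,0,0],0]
    - [[-24,0,0],[0,0,0],0]
    - [[-30,0,0],[0,0,0],0]
    - [[-36,0,0],[0,0,0],0]
    - [[-42,0,0],[0,0,0],0]
    - [[-48,0,0],[0,0,0],0]
    - [[-50,0,3],[0,0,0],0]
    - [[-50,0,7],[0,0,0],0]
    - [[-50,0,11],[0,0,0],0]
    - [[-50,0,14],[0,0,0],0]

```text
clock: 8.15
ee_pos: [0.5519, 0.1317, 0.088]
ee_rot: [-0.0, 0.602, 0.798, -0.0]
contact_force: [-0.0, -0.8, -0.1]
width: 0.0
```

Run:
```python
from h import *
s,d=snap("wrist","w8");print(stand(s["ee_pos"]),s["contact_force"],s["clock"])
```

```text
[  0.5 -43.1  88. ] [-0.04748816 -0.81402171 -0.14758094] 8.15
```

View pics/w8.png

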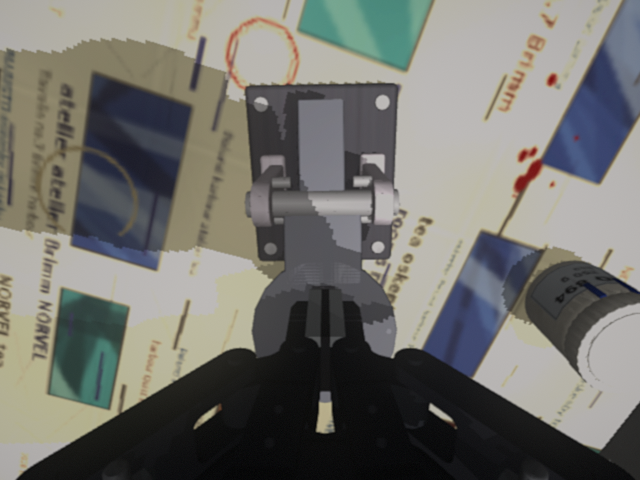

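The tail is now on the +y side and the disc is under the fingers. Pressing down slowly while watching the force.

>>> drive_tool:
  commands:
    - [[0,0,2],[0,0,0],0]
    - [[0,0,4],[0,0,0],0]
    - [[0,0,6],[0,0,0],0]
    - [[0,0,8],[0,0,0],0]
    - [[0,0,10],[0,0,0],0]
    - [[0,0,12],[0,0,0],0]
    - [[0,0,13],[0,0,0],0]
    - [[0,0,13],[0,0,0],0]

```text
clock: 8.87
ee_pos: [0.5521, 0.1316, 0.0754]
ee_rot: [-0.0, 0.602, 0.798, -0.0]
contact_force: [-0.7, 0.4, -0.6]
width: 0.002
```

>>> drive_tool:
  commands:
    - [[0,0,1],[0,0,0],0]
    - [[0,0,1],[0,0,0],0]
    - [[0,0,2],[0,0,0],0]
    - [[0,0,2],[0,0,0],0]

```text
clock: 9.2
ee_pos: [0.5522, 0.1316, 0.0736]
ee_rot: [-0.0, 0.602, 0.798, -0.0]
contact_force: [-0.5, 0.6, -0.1]
width: 0.0
```

>>> drive_tool:
  commands:
    - [[0,0,1],[0,0,0],0]
    - [[0,0,1],[0,0,0],0]

```text
clock: 9.37
ee_pos: [0.5522, 0.1316, 0.0726]
ee_rot: [0.0, 0.602, 0.798, -0.0]
contact_force: [-0.1, -0.4, 1.1]
width: 0.001
```

Run:
```python
from h import *
s,d=snap("side","si9");print(stand(s["ee_pos"]),s["contact_force"],s["clock"])
crop(d,250,235,100,75,8,"pics/si9z.png")
s,d=snap("scene","sc9");crop(d,210,105,110,82,7,"pics/sc9z.png")
```

```text
[  0.7 -43.2  72.6] [-0.09024453 -0.4473236   1.08305516] 9.3667
```

View pics/si9z.png

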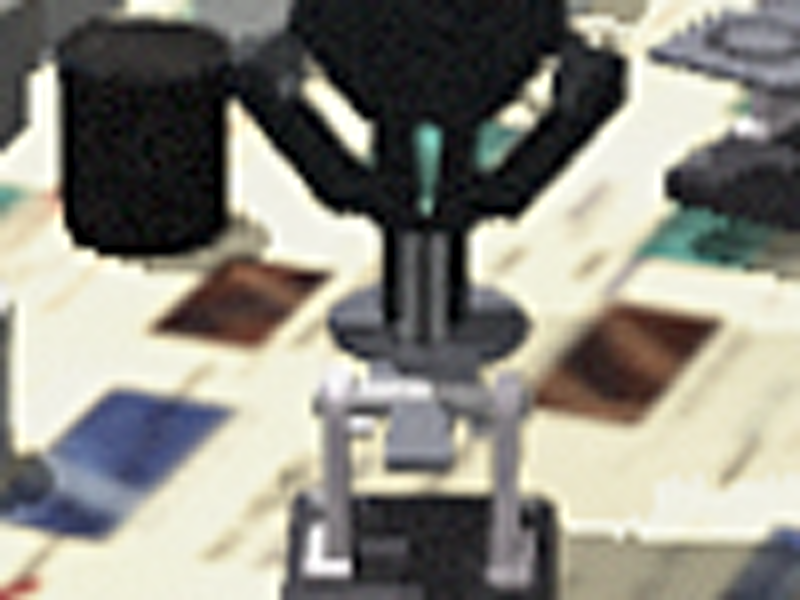

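View pics/sc9z.png

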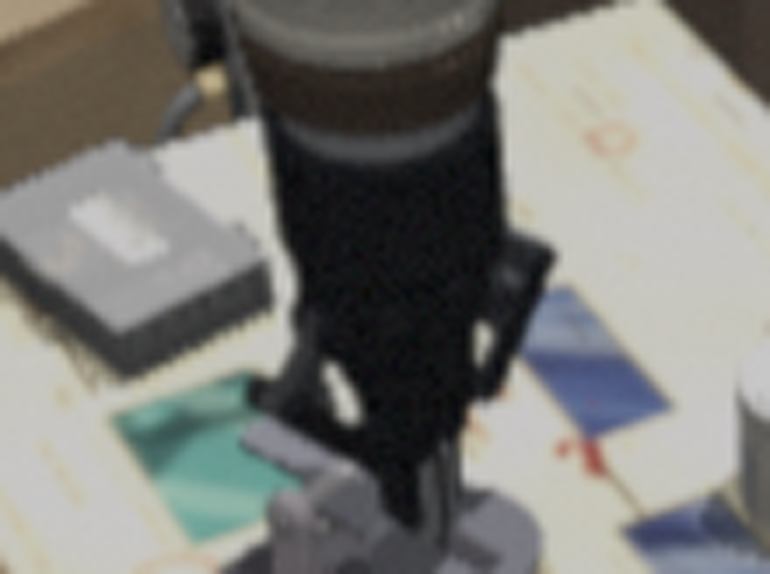

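>>> drive_tool:
  commands:
    - [[0,0,1],[0,0,0],0]
    - [[0,0,1],[0,0,0],0]

```text
clock: 9.63
ee_pos: [0.5522, 0.1317, 0.0725]
ee_rot: [0.0, 0.602, 0.798, 0.0]
contact_force: [-0.6, -0.4, 5.4]
width: -0.006
```

>>> drive_tool:
  commands:
    - [[0,0,1],[0,0,0],0]
    - [[0,0,1],[0,0,0],0]

```text
clock: 9.8
ee_pos: [0.5523, 0.1317, 0.0724]
ee_rot: [0.0, 0.602, 0.798, 0.001]
contact_force: [-3.7, -0.8, 12.0]
width: -0.0
```

The fingertips stopped at z = 72.5 mm, the height of the disc's top face when flat, and the force rose to 12 N: the far stop. Lifting straight off.

>>> drive_tool:
  commands:
    - [[0,0,-4],[0,0,0],0]
    - [[0,0,-12],[0,0,0],0]
    - [[0,0,-35],[0,0,0],0]
    - [[0,0,-70],[0,0,0],0]
    - [[0,0,-105],[0,0,0],0]
    - [[-20,0,-140],[0,0,0],0]
    - [[-55,0,-160],[0,0,0],0]
    - [[-90,0,-170],[0,0,0],0]
    - [[-100,0,-170],[0,0,0],0]
    - [[-100,0,-170],[0,0,0],0]

```text
clock: 10.63
ee_pos: [0.5804, 0.0332, 0.2414]
ee_rot: [0.001, 0.604, 0.797, 0.0]
contact_force: [0.3, 0.8, -0.2]
width: 0.0
```

Run:
```python
from h import *
s,d=snap("wrist","w10");print(stand(s["ee_pos"]),s["contact_force"],s["clock"])
s,e=snap("side","si10");s,a=snap("scene","sc10")
crop(a,210,130,120,90,5,"pics/a.png");crop(e,250,235,120,90,5,"pics/b.png")
i=np.hstack([cv2.imread("pics/a.png")[:,:400],cv2.imread("pics/b.png")[:,:400]]);cv2.imwrite("pics/fin1.png",i)
for n,d1 in(("scene",a),("side",e)):
    g=cv2.absdiff(d1["pixels"],ld(n+"0")["pixels"]).max(2)
    m=cv2.morphologyEx((g>50).astype(np.uint8),cv2.MORPH_OPEN,np.ones((2,2)))
    k,_,st,c=cv2.connectedComponentsWithStats(m);print(n,[tuple(x) for x in st[1:] if x[4]>12])
```

```text
[   0.9 -145.6  241.4] [ 0.33284739  0.80921221 -0.21739394] 10.6333
scene [(np.int32(25), np.int32(0), np.int32(11), np.int32(14), np.int32(101)), (np.int32(258), np.int32(0), np.int32(5), np.int32(6), np.int32(15)), (np.int32(260), np.int32(0), np.int32(29), np.int32(40), np.int32(536)), (np.int32(0), np.int32(5), np.int32(39), np.int32(42), np.int32(852)), (np.int32(36), np.int32(16), np.int32(6), np.int32(9), np.int32(20)), (np.int32(289), np.int32(18), np.int32(2), np.int32(9), np.int32(18)), (np.int32(300), np.int32(21), np.int32(17), np.int32(15), np.int32(135)), (np.int32(293), np.int32(27), np.int32(3), np.int32(8), np.int32(24)), (np.int32(284), np.int32(30), np.int32(5), np.int32(5), np.int32(21)), (np.int32(51), np.int32(43), np.int32(5), np.int32(8), np.int32(19)), (np.int32(271), np.int32(43), np.int32(48), np.int32(61), np.int32(1064)), (np.int32(298), np.int32(44), np.int32(5), np.int32(3), np.int32(13)), (np.int32(44), np.int32(54), np.int32(11), np.int32(7), np.int32(61)), (np.int32(25), np.int32(60), np.int32(37), np.int32(41), np.int32(756)), (np.int32(270), np.in
[... 4957 characters left out ...]
, np.int32(21), np.int32(116)), (np.int32(292), np.int32(271), np.int32(26), np.int32(13), np.int32(229)), (np.int32(295), np.int32(289), np.int32(9), np.int32(9), np.int32(46)), (np.int32(306), np.int32(294), np.int32(7), np.int32(4), np.int32(24)), (np.int32(564), np.int32(297), np.int32(16), np.int32(15), np.int32(151)), (np.int32(466), np.int32(301), np.int32(83), np.int32(37), np.int32(1284)), (np.int32(519), np.int32(301), np.int32(45), np.int32(16), np.int32(461)), (np.int32(583), np.int32(318), np.int32(16), np.int32(41), np.int32(237)), (np.int32(296), np.int32(322), np.int32(27), np.int32(9), np.int32(203)), (np.int32(515), np.int32(336), np.int32(32), np.int32(14), np.int32(296))]
```

View pics/w10.png

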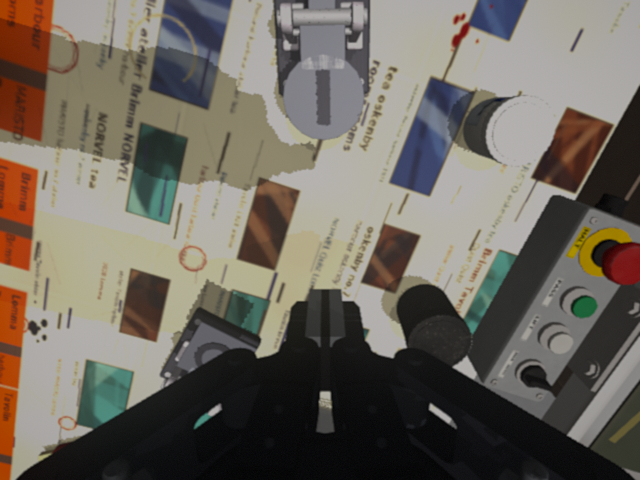

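View pics/fin1.png

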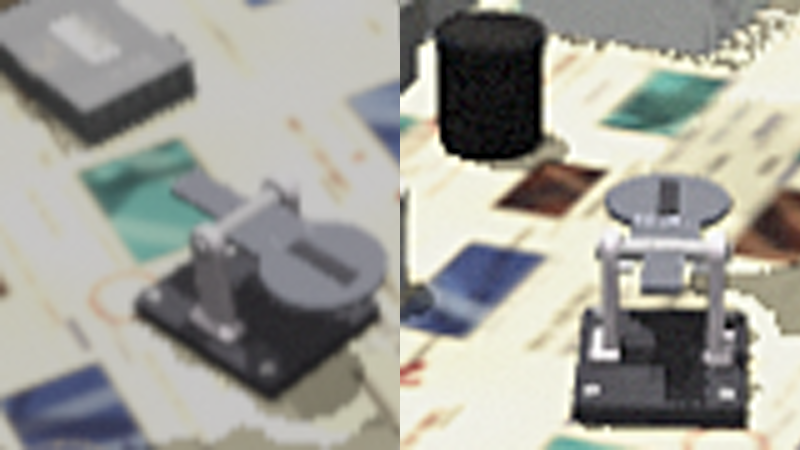

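The bar face shows on the −y side in all views. A quick triangulation to confirm it is level and the stand has not shifted.

Run:
```python
from h import *
a=ld("sc10");b=ld("si10");w=ld("w10")
S=lambda x,y,X,Y:((x+.5)/5-.5+X,(y+.5)/5-.5+Y)
u=S(322,257,210,130)
D=tri(a,u,b,S(269,197,250,235));print("disc scene/side",stand(D))
print("scene/wrist",stand(tri(a,u,w,(323,97))))
T=tri(a,S(185,190,210,130),b,S(262,290,250,235));print("tail",stand(T))
for t in(3.14,3.0,2.9):
  P=np.array([0,.056*np.cos(t),.07+.056*np.sin(t)]);o=np.array([.5396,.173]);W=np.r_[o+P[1]*np.array([-.2744,.9616]),P[2]]
  print(t,"pred wrist",proj(w,W),"scene",proj(a,W),"side",proj(b,W))
print("obs",u,S(269,197,250,235))
g0=ld("scene0")["pixels"].astype(int);g=a["pixels"].astype(int)
for n,(x,y,X,Y) in dict(sqmk=(300,240,355,325),tall=(358,190,392,230),small=(312,150,340,185),gun=(300,375,440,445)).items():
    r,sc=cv2.phaseCorrelate(*[cv2.cvtColor(k["pixels"],cv2.COLOR_BGR2GRAY)[y:Y,x:X].astype(np.float32) for k in(ld("scene0"),a)]);print(n,np.round(r,2),round(sc,2))
```

```text
disc scene/side [ -0.4 -55.6  75.9]
scene/wrist [  0.2 -56.2  76.8]
tail [-3.  39.4 70. ]
3.14 pred wrist [[322.7517248   96.88278019]] scene [[274.13450303 183.03303192]] side [[303.02910936 275.91005881]]
3.0 pred wrist [[322.71362468  95.88163438]] scene [[273.7269516  180.55873765]] side [[303.06487484 273.17830908]]
2.9 pred wrist [[322.68192137  94.19478708]] scene [[273.24491722 178.68236894]] side [[303.0768613  271.36005346]]
obs (274.0, 181.0) (303.4, 274.0)
sqmk [-0.    0.04] 0.96
tall [-0.03  0.  ] 1.01
small [0.02 0.03] 0.99
gun [-0.02 -0.01] 0.98
```

```bash
python3 -c "
from workcell import robot
print(robot.job_done())"
```

```text
the job is handed in; nothing more can be done
None
```

I flipped the round paddle onto its other side and handed the job in at about 11 s; the handover reports no verdict. With the fingers shut, I pressed the tail down, which raised the paddle to about 64°. I then pushed the disc over the top from the +y side and pressed it down onto its far stop.

**What the last checks showed**
- **Paddle flat:** the bar-marked face is up on the −y side in all three views. When I pressed, the fingertips stopped at z = 72.5 mm, the height of a level disc's top face. The force I saw there reached 12 N, read at the end of each move.
- **Small disagreement:** triangulating the disc face gave 76–77 mm instead of 72.5 mm. That is about 4 mm high, close to what the cameras can resolve, and would mean about 3.07 rad at worst, still above the required 3.0.
- **Round stand:** it stayed in place, with the turned-over disc where the starting stand pose predicts it (within about 2 pixels in each view).
- **Other items:** the square marker, both jars and the blow gun showed no image shift above 0.05 pixels in the scene camera.
- **Arm:** it finished about 0.24 m above the table, touching nothing.

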